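# Shut the isolator of a gas changeover block, then change over its selector

## Robot

A 6-joint arm with a two-finger parallel gripper is mounted at the origin on a cart in front of the work surface, level with it; the furniture and walls round the work are solid. World frame = base frame: x ahead of the robot, y to its left, z up, the work surface at z = 0. Lengths are in m, angles in degrees, forces in N, time in s.
With the tool pointing down it reaches from about 0.4 to 0.825 m from the base axis. Payload 7 kg.
Tool frame: the origin (TCP) lies between the finger pads; the fingertips stand 22 mm ahead of it and the grasp point (between the pads) lies 3 mm ahead of it; z points along the fingers, y is the line along which they close (so a half turn about z gives the same grasp; the last joint's range is limited). The gripper opens to 88 mm and grips with 3 to 60 N. Pads are 19 mm wide; open, the fingers measure 130 mm over their backs; the gripper's body (78 mm by 193 mm) begins 47 mm behind the grasp point.
Start: joints at [-48.409, 20.546, 0.682, 0, -70.136, -16.507], TCP at [0.286, -0.611, 0.249] pointing down, gripper open.
Joint ranges: [-176.03, 176.03], [-82.01, 121.73], [-58.28, 71.71], [-173.87, 95.51], [-174.79, -0.11], [-173.66, 173.66]. Speed limits (degrees/s): [136.94, 136.94, 172.46, 180, 180, 180].

## Interface

Orientations are given as [roll, pitch, yaw] about the fixed x, y, z axes, in that order (R = Rz(yaw) Ry(pitch) Rx(roll)).
In Python, from plant import ctrl gives the robot as it stands.
- The arm moves only by the tool apply_moves, never from a script. Its argument "targets" is a list of rows, each an object with "travel": the shift along the tool's x, y, z in mm, a list of three; "roll": the turn about the tool's z in degrees; "jaw": the finger opening in mm, from 0 to 87.6. In form: [{"travel": [tx, ty, tz], "roll": roll, "jaw": jaw}, ...]. A call has 1 to 10 rows; each row shifts and turns the commanded pose from where the row before left it, along the tool's axes as they then stand; what a row does not reach is not made up. A row lasts 1/10 s, in which the tool goes at most 50 mm and 8.59 degrees, less where a joint would pass 70% of its speed; a pose out of reach is approached as far as the arm can. A call with a gripper value outside its range is refused whole. The fingers move at their own pace and stop on an object; the grip force is fixed at half the most. Time passes only in rows, so rows that do not move let the fingers close. It gives the time, the measured TCP pose, the force, the opening and the grip force at its end, in the units of the state.
- ctrl.get_obs(): the state, without advancing time (a new reading comes with each control period).
- ctrl.snapshot(name): name is "side" or "top" or "wrist"; returns the picture (384x512x3 uint8, red, green, blue); there is no depth.
- ctrl.calibration(name): a dict with "K" (3x3 intrinsics, pixels), "extrinsics" (4x4, takes a point from camera to world coordinates); the wrist camera has in their place "hand_eye" (4x4, takes a point from camera to tool coordinates, whose origin is the TCP and whose axes are the flange's). Camera axes: x right, y down, z forward; pixel columns grow to the right and rows downward; lengths in m; the calibration is good to about 2 mm. A picture is of the moment at which its call begins: read the wrist's pose just before it. calibration takes no time and is no camera call.
- ctrl.close_job(): hands the job in; it is judged then, once.
The state is a dict: "clock": time; "joint_pos": joint angles; "qvel": joint speeds; "tau": joint torques, N m; "tool_pos": TCP position; "orientation": TCP orientation; "force": force on the tool from outside, world axes, zero at the start; "moment": the same for the moment, N m; "opening": finger opening in m; "gripper_force": force on a finger pad.
Only numpy, scipy, OpenCV 4.12 (cv2) and the standard library are available. Lean on these libraries where they do the work, as an engineer would, in place of code of your own. Each camera call takes 0.05 s, during which the arm holds its last target. There are 200 camera calls.

## Task

On the grey gas changeover block, turn the isolator (the lever with the round post knob) anticlockwise until it comes up firm against its cushioned stop, then turn the selector (the lever with the flat paddle), which only frees once the isolator is right home, anticlockwise to its own stop. How far the isolator turns differs every time, so go by feel: push each lever firm but gently, about 10 N at its end and never over 18 N, and never force the selector while it is locked. Leave both levers there and do not disturb the things standing around.

Things in the scene. Friction and masses are not known exactly. Their poses are not given: they have to be found in the camera images.
- gas_block: Grey block 155 (x) x 240 (y) x 55 mm high, aluminium top, fixed to the worktop, turned up to 0.3 rad; three brass unions on its back. Origin: centre of its underside; x to the back, y to the left, z up. Two upright lever axes on it: the isolator's at (0, +55 mm), the selector's at (0, -55 mm) in this frame.
- isolator_knob (a point): Centre of the isolator knob's top: upright black post, 22 mm in diameter, top 120 mm above the worktop, on an 11 mm steel arm at 74 mm height, 80 mm from its axis. It starts 0.4 rad clockwise to 1.0 rad anticlockwise of the block's +y and turns anticlockwise from above, towards the block's front (-x), by 0.8 to 1.4 rad; about 3 N friction at the knob; stays where left.
- selector_paddle (a point): Centre of the top of the selector's paddle: upright black plate 30 mm (along the lever) x 10 x 48 mm, top 120 mm above the worktop, on an 11 mm steel arm at 74 mm height, 80 mm from its axis. It starts pointing to the block's front (-x) and turns anticlockwise from above, to the right (-y); about 3 N friction; stays where left. While locked it gives under 0.15 rad.
- selector (a joint): Angle of the selector lever in rad: 0 at the start, growing anticlockwise; its cushioned stop (as stiff as the isolator's) is first touched at 1.10.
- isolator_stop: Hidden in the block, on the isolator's axis, 55 mm up: its cushioned end stop. The handle sits on its shaft differently each time, so the stop is met with the knob anywhere from 1.0 to 1.8 rad anticlockwise of the block's +y. From first touch the push at the knob rises about 3 N per mm; 18 N there load the stop with 34 N. The selector frees only within 0.06 rad of first touch.
- selector_stop: Hidden inside the block: the selector's cushioned end stop, on the selector's axis. 18 N at the paddle load it with about 34 N.
- selector_cam: Hidden in the block, on the selector's axis: its locking cam, on a rubber coupling. If the selector is pushed while locked, the cam meets the isolator's rim after about 0.02 rad and the push at the paddle then rises about 2 N per mm; the cam bears on the rim with about that push less the 3 N friction.
- timer: Bystander: white timer 62 x 58 x 18 mm lying at the left front; origin under its centre.
- beaker: Bystander: glass beaker 56 mm across, 71 mm high, to the right; origin under its centre.
- white_bottle: Bystander: white bottle with white cap, 60 x 118 mm, behind the block; origin under its centre.
- carton: Bystander: cream carton 51 x 95 x 75 mm to the right; origin under its centre.
- slide_box: Bystander: slide box 101 x 39 x 22 mm to the left; origin under its centre.
- hygrometer: Bystander: upright display 44 x 100 x 108 mm at the right rear; origin under its centre.

How it is judged:
By the outcome, as a careful person would: the job done as asked, in the order asked, and still so for the second after the job is handed in, with the robot touching nothing.
It also fails if it takes over 72 s, if anything falls off the work surface, if the arm or the gripper's body presses on something with over 40 N, if the wrist force passes 120 N, or if a joint passes its speed limit or range.

## Working session

There is one attempt and no reset: what is moved stays moved. The work goes in short steps, Python scripts to look and compute and a tool call to move; the robot and the scene stay as the last step left them, time stands still between calls to the robot, and variables do not carry over. Pictures are saved under pics/ and viewed, at most 10 in all, crops included, and the job is handed in when it is done.

Besides the shell and the picture viewer there is one more tool, called as name(argument=value, ...), one argument or row to a line, values as JSON. apply_moves: Moves the arm, as the interface text tells. Its arguments: {"type":"object","properties":{"targets":{"type":"array","items":{"type":"object","properties":{"travel":{"type":"array","items":{"type":"number"}},"roll":{"type":"number"},"jaw":{"type":"number"}}}}},"required":["targets"]}

```bash
mkdir -p pics
python3 - <<'E'
from plant import ctrl
import cv2,numpy as np
o=ctrl.get_obs()
print({k:np.round(v,3) for k,v in o.items()})
for n in("top","side"):
    cv2.imwrite(f"pics/{n}0.png",ctrl.snapshot(n)[:,:,::-1])
    c=ctrl.calibration(n);print(n,np.round(c["K"],2).tolist(),np.round(c["extrinsics"],3).tolist())
print(np.round(ctrl.calibration("wrist")["hand_eye"],3).tolist())
E
```

```text
{'clock': np.float64(0.0), 'joint_pos': array([-4.8412e+01,  2.0591e+01,  6.3400e-01, -1.7000e-02, -7.0135e+01,
       -1.6508e+01]), 'qvel': array([-0.024,  0.008,  0.006, -0.045,  0.055,  0.023]), 'tau': array([ 0.0000e+00, -5.8272e+01,  2.9306e+01,  6.9970e+00,  7.0000e-03,
       -0.0000e+00]), 'tool_pos': array([ 0.286, -0.611,  0.248]), 'orientation': array([ 1.79907e+02, -1.10000e-02, -1.54926e+02]), 'force': array([-0.958,  0.202,  0.346]), 'moment': array([ 0.035, -0.036, -0.007]), 'gripper_force': np.float64(0.0), 'opening': np.float64(0.088)}
top [[377.52, 0.0, 253.58], [0.0, 377.52, 187.14], [0.0, 0.0, 1.0]] [[-0.009, -0.992, 0.128, 0.477], [-1.0, 0.008, -0.01, -0.074], [0.009, -0.128, -0.992, 1.046], [0.0, 0.0, 0.0, 1.0]]
side [[427.48, 0.0, 258.32], [0.0, 427.48, 193.05], [0.0, 0.0, 1.0]] [[-0.991, -0.087, 0.103, 0.469], [-0.133, 0.498, -0.857, 0.963], [0.023, -0.863, -0.505, 0.681], [0.0, 0.0, 0.0, 1.0]]
[[0.0, -0.966, -0.259, 0.07], [1.0, 0.001, -0.0, 0.0], [0.0, -0.259, 0.966, -0.136], [0.0, 0.0, 0.0, 1.0]]
```

View pics/top0.png

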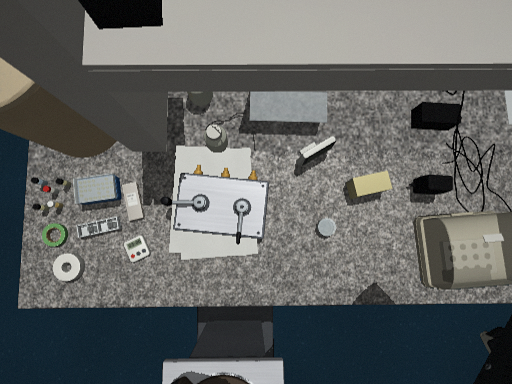

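View pics/side0.png

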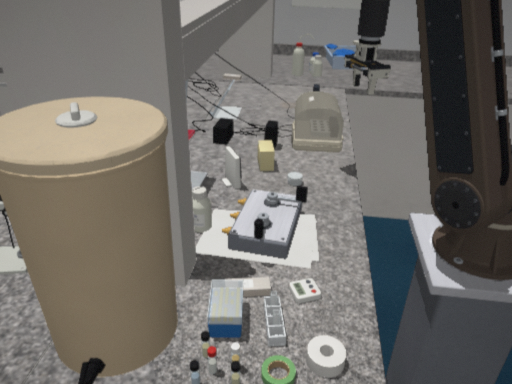

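Top view: block centre near (221,205), isolator axis near (200,202) with its knob at (167,201), selector axis (242,207) with paddle at (239,239). The side view shows a panel close by on the left. I'll cast the rays next.

```bash
cat > h.py <<'E'
import numpy as np,cv2
from plant import ctrl
def ray(n,uv,z):
    c=ctrl.calibration(n);E=np.array(c["extrinsics"]);d=E[:3,:3]@np.linalg.inv(c["K"])@[uv[0],uv[1],1]
    return E[:3,3]+d*(z-E[2,3])/d[2]
def two(a,b):
    A=[];r=[]
    for n,uv in(("top",a),("side",b)):
        c=ctrl.calibration(n);E=np.array(c["extrinsics"]);d=E[:3,:3]@np.linalg.inv(c["K"])@[uv[0],uv[1],1];d/=np.linalg.norm(d)
        P=np.eye(3)-np.outer(d,d);A.append(P);r.append(P@E[:3,3])
    return np.linalg.solve(sum(A),sum(r))
E
python3 - <<'E'
from h import *
t=cv2.imread("pics/top0.png");s=cv2.imread("pics/side0.png")
cv2.imwrite("pics/crops.png",np.hstack([cv2.resize(t[140:260,130:280],None,fx=2.66,fy=2.66,interpolation=2)[:319,:399],cv2.resize(s[170:290,180:330],None,fx=2.66,fy=2.66,interpolation=2)[:319,:399]]))
print("panel base side",ray("side",(185,285),0),"shadow end",ray("top",(165,150),0),ray("top",(165,150),.3))
for n,uv,z in(("top",(167,201),.12),("side",(259,222),.12),("top",(239,239),.12),("side",(301,188),.12),("top",(200,202),.08),("top",(242,207),.08)):print(n,uv,np.round(ray(n,uv,z),3))
print(np.std([ctrl.get_obs()["force"] for _ in range(5)],0))
E
```

```text
panel base side [0.71894891 0.24960476 0.        ] shadow end [0.71964084 0.16471395 0.        ] [0.64990785 0.09616544 0.3       ]
top (167, 201) [0.564 0.13  0.12 ]
side (259, 222) [0.565 0.143 0.12 ]
top (239, 239) [ 0.47  -0.047  0.12 ]
side (301, 188) [ 0.475 -0.035  0.12 ]
top (200, 202) [0.564 0.054 0.08 ]
top (242, 207) [ 0.55  -0.054  0.08 ]
[0. 0. 0.]
```

View pics/crops.png

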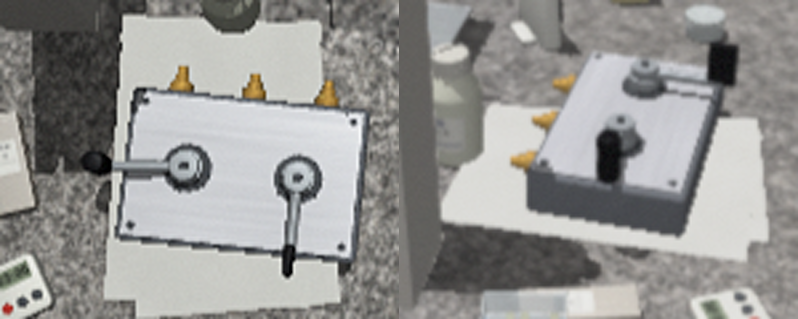

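Crops: knob top is at top-view pixel (165,200), isolator hub (199.5,202), selector hub (242,206.5) and paddle top (238.5,238.5). The panel's lower corner is visible in both views.

Run:
```python
from h import *
r=lambda *a:np.round(ray(*a)[:2],4)
hi,hs=r("top",(199.5,202),.085),r("top",(242,206.5),.085)
print(hi,hs,np.linalg.norm(hi-hs))
# side hubs: crop iso hub (620,122) sel hub (647,65)
f=lambda x,y:(180+(x-399)/2.66,170+y/2.66)
print("side hubs",r("side",f(621,122),.085),r("side",f(647,65),.085))
print("knob",r("top",(165.2,200.3),.12),r("side",f(608,133),.12),"tri",two((165.2,200.3),f(608,133)))
print("paddle",r("top",(238.5,239),.12),r("side",f(724,46),.12))
print("tri panel",two((165,150),(195,258)),two((165,150),(185,288)))
for p in((135,88),(368,110),(350,262),(120,237)):print("corner",r("top",(130+p[0]/2.66,140+p[1]/2.66),.055))
```

```text
[0.5638 0.0546] [ 0.5513 -0.0537] 0.10901898917161175
side hubs [0.5632 0.0622] [ 0.5498 -0.0485]
knob [0.5655 0.1342] [0.5668 0.1344] tri [0.56616401 0.13425494 0.11982632]
paddle [ 0.4696 -0.0455] [ 0.4725 -0.0399]
tri panel [0.71779253 0.16262518 0.00935057] [ 0.74015701  0.18229792 -0.07487435]
corner [0.6439 0.1091]
corner [ 0.6199 -0.1233]
corner [ 0.4698 -0.1035]
corner [0.4962 0.1215]
```

apply_moves(
  targets=[
    {"travel": [-15,13.5,0],"roll": 0,"jaw": 0},
    {"travel": [-30,27,0],"roll": 0,"jaw": 0},
    {"travel": [-30,27,0],"roll": 0,"jaw": 0},
    {"travel": [-30,27,0],"roll": 0,"jaw": 0},
    {"travel": [-30,27,0],"roll": 0,"jaw": 0},
    {"travel": [-30,27,0],"roll": 0,"jaw": 0},
    {"travel": [-30,27,0],"roll": 0,"jaw": 0},
    {"travel": [-30,27,0],"roll": 0,"jaw": 0},
    {"travel": [-30,27,0],"roll": 0,"jaw": 0},
    {"travel": [-30,27,0],"roll": 0,"jaw": 0},
  ],
)

```text
clock: 1.1
tool_pos: [0.4357, -0.2565, 0.2484]
orientation: [180.0, -0.0, -154.9]
force: [0.4, -0.2, -0.3]
opening: 0.0132
gripper_force: 0.0
```

apply_moves(
  targets=[
    {"travel": [-30,27,0],"roll": 0,"jaw": 0},
    {"travel": [-30,27,0],"roll": 0,"jaw": 0},
    {"travel": [-30,27,0],"roll": 0,"jaw": 0},
    {"travel": [-30,27,0],"roll": 0,"jaw": 0},
    {"travel": [-30,27,0],"roll": 0,"jaw": 0},
    {"travel": [-30,27,0],"roll": 0,"jaw": 0},
    {"travel": [-30,27,0],"roll": 0,"jaw": 0},
    {"travel": [-30,27,0],"roll": 0,"jaw": 0},
    {"travel": [-30,27,0],"roll": 0,"jaw": 0},
    {"travel": [-15,13.5,0],"roll": 0,"jaw": 0},
  ],
)

```text
clock: 2.1
tool_pos: [0.5856, 0.0976, 0.2479]
orientation: [180.0, -0.0, -154.8]
force: [-0.6, -0.7, -0.8]
opening: 0.0008
gripper_force: 0.0
```

apply_moves(
  targets=[
    {"travel": [0,0,0],"roll": 3,"jaw": 0},
    {"travel": [0,0,0],"roll": 3,"jaw": 0},
    {"travel": [0,0,0],"roll": 3,"jaw": 0},
    {"travel": [0,0,0],"roll": 3,"jaw": 0},
    {"travel": [0,0,0],"roll": 3,"jaw": 0},
    {"travel": [0,0,0],"roll": 3,"jaw": 0},
    {"travel": [0,0,0],"roll": 3,"jaw": 0},
    {"travel": [0,0,0],"roll": 3,"jaw": 0},
    {"travel": [0,0,0],"roll": 3,"jaw": 0},
    {"travel": [0,0,0],"roll": 0,"jaw": 0},
  ],
)

```text
clock: 3.1
tool_pos: [0.5846, 0.0946, 0.2483]
orientation: [-180.0, -0.0, 178.0]
force: [0.9, 0.1, -0.4]
opening: 0.0001
gripper_force: 0.0
```

Run:
```python
from h import *
o=ctrl.get_obs();print({k:np.round(o[k],3) for k in("clock","tool_pos","orientation","joint_pos","force","opening")})
cv2.imwrite("pics/w1.png",ctrl.snapshot("wrist")[:,:,::-1])
print(np.round(ctrl.calibration("wrist")["K"],1).tolist())
```

```text
{'clock': np.float64(3.1), 'tool_pos': array([0.585, 0.095, 0.248]), 'orientation': array([-1.79989e+02, -3.60000e-02,  1.78019e+02]), 'joint_pos': array([ 2.80800e+01,  1.28480e+01, -1.01320e+01, -9.00000e-03,
       -6.70570e+01, -1.20057e+02]), 'force': array([ 0.853,  0.109, -0.363]), 'opening': np.float64(0.0)}
[[311.1, 0.0, 251.2], [0.0, 311.1, 189.9], [0.0, 0.0, 1.0]]
```

View pics/w1.png

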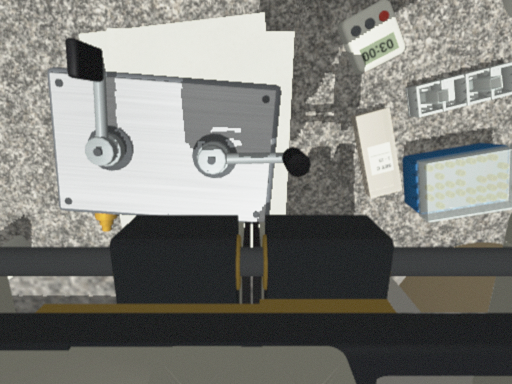

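Wrist view: the closed fingers sit at about (251,240). The isolator knob is at (297,161) and its hub at (211,159), which gives knob ≈(0.563,0.135) and axis ≈(0.564,0.057). I'll now move behind the knob and go down.

apply_moves(
  targets=[
    {"travel": [-8,20,0],"roll": 0,"jaw": 0},
    {"travel": [-8,20.5,0],"roll": -2,"jaw": 0},
    {"travel": [0,0,10],"roll": 0,"jaw": 0},
    {"travel": [0,0,20],"roll": 0,"jaw": 0},
    {"travel": [0,0,25],"roll": 0,"jaw": 0},
    {"travel": [0,0,25],"roll": 0,"jaw": 0},
    {"travel": [0,0,25],"roll": 0,"jaw": 0},
    {"travel": [0,0,20],"roll": 0,"jaw": 0},
    {"travel": [0,0,12],"roll": 0,"jaw": 0},
    {"travel": [0,0,3],"roll": 0,"jaw": 0},
  ],
)

```text
clock: 4.15
tool_pos: [0.6016, 0.135, 0.1067]
orientation: [-179.9, -0.1, -179.8]
force: [-1.0, 0.7, 0.2]
opening: 0.0001
gripper_force: 0.0
```

Run:
```python
from h import *
o=ctrl.get_obs();print({k:np.round(o[k],4) for k in("clock","tool_pos","orientation","force")})
s=ctrl.snapshot("side")[:,:,::-1]
cv2.imwrite("pics/s1.png",cv2.resize(s[130:290,180:380],None,fx=3,fy=3,interpolation=2))
```

```text
{'clock': np.float64(4.15), 'tool_pos': array([0.6016, 0.135 , 0.1067]), 'orientation': array([-1.799251e+02, -1.438000e-01, -1.798494e+02]), 'force': array([-1.0132,  0.7497,  0.2179])}
```

View pics/s1.png

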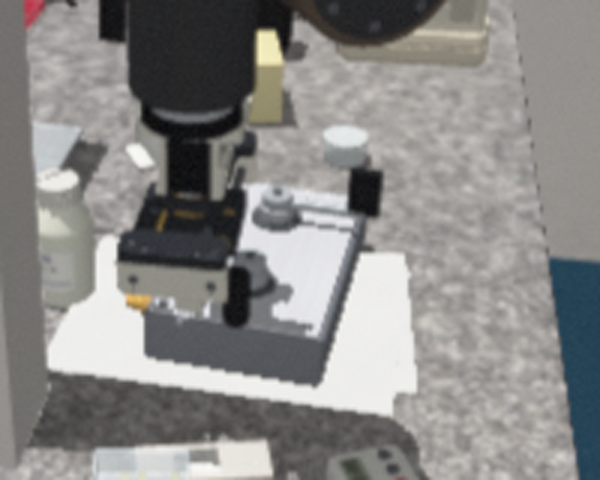

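The side crop shows the gripper behind the knob (knob at crop (237,295)), clear of the panel and the bottle. I'll approach and then follow the arc.

apply_moves(
  targets=[
    {"travel": [3,0,0],"roll": 0,"jaw": 0},
    {"travel": [3,0,0],"roll": 0,"jaw": 0},
    {"travel": [3,0,0],"roll": 0,"jaw": 0},
    {"travel": [3,0,0],"roll": 0,"jaw": 0},
    {"travel": [2,0,0],"roll": 0,"jaw": 0},
    {"travel": [2,0,0],"roll": 0,"jaw": 0},
    {"travel": [2,0,0],"roll": 0,"jaw": 0},
    {"travel": [0,0,0],"roll": 0,"jaw": 0},
  ],
)

```text
clock: 5.0
tool_pos: [0.5847, 0.1351, 0.109]
orientation: [180.0, 0.1, -179.9]
force: [2.2, 0.8, 0.5]
opening: 0.0006
gripper_force: 1.2
```

apply_moves(
  targets=[
    {"travel": [1.4,0.3,0],"roll": -1,"jaw": 0},
    {"travel": [2.8,0.6,0],"roll": -2,"jaw": 0},
    {"travel": [2.8,0.6,0],"roll": -2,"jaw": 0},
    {"travel": [2.8,0.6,0],"roll": -2,"jaw": 0},
    {"travel": [1.4,0.3,0],"roll": -1,"jaw": 0},
    {"travel": [0,0,0],"roll": 0,"jaw": 0},
  ],
)

```text
clock: 5.6
tool_pos: [0.5732, 0.137, 0.1088]
orientation: [180.0, 0.0, -171.9]
force: [2.6, 2.1, 1.6]
opening: 0.0007
gripper_force: 1.5
```

apply_moves(
  targets=[
    {"travel": [2.8,0.6,0],"roll": -2,"jaw": 0},
    {"travel": [4.2,0.9,0],"roll": -3,"jaw": 0},
    {"travel": [4.2,0.9,0],"roll": -3,"jaw": 0},
    {"travel": [4.2,0.9,0],"roll": -3,"jaw": 0},
    {"travel": [4.2,0.9,0],"roll": -3,"jaw": 0},
    {"travel": [4.2,0.9,0],"roll": -3,"jaw": 0},
    {"travel": [4.2,0.9,0],"roll": -3,"jaw": 0},
    {"travel": [4.2,0.9,0],"roll": -3,"jaw": 0},
    {"travel": [4.2,0.9,0],"roll": -3,"jaw": 0},
    {"travel": [1.4,0.3,0],"roll": -1,"jaw": 0},
  ],
)

```text
clock: 6.6
tool_pos: [0.5349, 0.1318, 0.1088]
orientation: [180.0, 0.0, -144.9]
force: [0.0, 5.6, 2.9]
opening: 0.0004
gripper_force: 2.2
```

apply_moves(
  targets=[
    {"travel": [1.4,0.3,0],"roll": -1,"jaw": 0},
    {"travel": [1.4,0.3,0],"roll": -1,"jaw": 0},
    {"travel": [1.4,0.3,0],"roll": -1,"jaw": 0},
    {"travel": [0,0,0],"roll": 0,"jaw": 0},
    {"travel": [0,0,0],"roll": 0,"jaw": 0},
  ],
)

```text
clock: 7.1
tool_pos: [0.5311, 0.1298, 0.1086]
orientation: [180.0, 0.0, -142.0]
force: [-0.4, 5.3, 2.3]
opening: 0.0003
gripper_force: 2.1
```

apply_moves(
  targets=[
    {"travel": [-3,0,0],"roll": 0,"jaw": 0},
    {"travel": [-2,1,0],"roll": 0,"jaw": 0},
    {"travel": [0,0,0],"roll": 0,"jaw": 0},
  ],
)

```text
clock: 7.4
tool_pos: [0.534, 0.1329, 0.108]
orientation: [-180.0, -0.1, -141.9]
force: [0.1, 0.5, -0.3]
opening: 0.0004
gripper_force: 0.0
```

apply_moves(
  targets=[
    {"travel": [2,0,0],"roll": 0,"jaw": 0},
    {"travel": [2,0,0],"roll": 0,"jaw": 0},
    {"travel": [1,0,0],"roll": 0,"jaw": 0},
    {"travel": [1,0,0],"roll": 0,"jaw": 0},
    {"travel": [0,0,0],"roll": 0,"jaw": 0},
  ],
)

```text
clock: 7.9
tool_pos: [0.53, 0.1299, 0.1088]
orientation: [-180.0, 0.1, -141.9]
force: [2.2, 1.4, -1.2]
opening: 0.0002
gripper_force: 1.3
```

apply_moves(
  targets=[
    {"travel": [1.4,0.4,0],"roll": -1,"jaw": 0},
    {"travel": [1.4,0.4,0],"roll": -1,"jaw": 0},
    {"travel": [1.4,0.4,0],"roll": -1,"jaw": 0},
    {"travel": [1.4,0.4,0],"roll": -1,"jaw": 0},
    {"travel": [0,0,0],"roll": 0,"jaw": 0},
  ],
)

```text
clock: 8.4
tool_pos: [0.5242, 0.1272, 0.1087]
orientation: [-180.0, -0.0, -137.9]
force: [2.0, 0.8, -0.9]
opening: 0.0005
gripper_force: 1.0
```

apply_moves(
  targets=[
    {"travel": [1.4,0.4,0],"roll": -1,"jaw": 0},
    {"travel": [1.4,0.4,0],"roll": -1,"jaw": 0},
    {"travel": [0,0,0],"roll": 0,"jaw": 0},
  ],
)

```text
clock: 8.7
tool_pos: [0.5216, 0.1259, 0.1086]
orientation: [-180.0, -0.0, -135.9]
force: [2.7, 1.2, -0.5]
opening: 0.0009
gripper_force: 1.1
```

apply_moves(
  targets=[
    {"travel": [1.4,0.3,0],"roll": -1,"jaw": 0},
    {"travel": [1.4,0.3,0],"roll": -1,"jaw": 0},
    {"travel": [0,0,0],"roll": 0,"jaw": 0},
  ],
)

```text
clock: 9.0
tool_pos: [0.5192, 0.1244, 0.1086]
orientation: [-180.0, -0.0, -133.9]
force: [3.2, 1.1, 0.2]
opening: 0.0007
gripper_force: 1.1
```

apply_moves(
  targets=[
    {"travel": [1.4,0.3,0],"roll": -1,"jaw": 0},
    {"travel": [1.4,0.3,0],"roll": -1,"jaw": 0},
    {"travel": [0,0,0],"roll": 0,"jaw": 0},
  ],
)

```text
clock: 9.3
tool_pos: [0.5168, 0.1227, 0.1086]
orientation: [180.0, -0.0, -131.9]
force: [1.7, 0.9, -0.5]
opening: 0.0004
gripper_force: 1.1
```

apply_moves(
  targets=[
    {"travel": [1.4,0.3,0],"roll": -1,"jaw": 0},
    {"travel": [1.4,0.3,0],"roll": -1,"jaw": 0},
    {"travel": [0,0,0],"roll": 0,"jaw": 0},
  ],
)

```text
clock: 9.6
tool_pos: [0.5145, 0.121, 0.1086]
orientation: [180.0, -0.0, -129.9]
force: [2.3, -0.4, 0.1]
opening: 0.0005
gripper_force: 1.2
```

apply_moves(
  targets=[
    {"travel": [1.4,0.1,0],"roll": -1,"jaw": 0},
    {"travel": [1.4,0.1,0],"roll": -1,"jaw": 0},
    {"travel": [0,0,0],"roll": 0,"jaw": 0},
  ],
)

```text
clock: 9.9
tool_pos: [0.5124, 0.1191, 0.1086]
orientation: [180.0, -0.0, -127.9]
force: [0.5, 3.0, 0.9]
opening: 0.0001
gripper_force: 1.3
```

apply_moves(
  targets=[
    {"travel": [1.4,0.25,0],"roll": -1,"jaw": 0},
    {"travel": [1.4,0.25,0],"roll": -1,"jaw": 0},
    {"travel": [0,0,0],"roll": 0,"jaw": 0},
  ],
)

```text
clock: 10.2
tool_pos: [0.5103, 0.1171, 0.1085]
orientation: [180.0, -0.0, -125.9]
force: [0.1, 3.7, 0.8]
opening: 0.0006
gripper_force: 1.5
```

apply_moves(
  targets=[
    {"travel": [1.4,0.35,0],"roll": -1,"jaw": 0},
    {"travel": [1.4,0.35,0],"roll": -1,"jaw": 0},
    {"travel": [0,0,0],"roll": 0,"jaw": 0},
  ],
)

```text
clock: 10.5
tool_pos: [0.5082, 0.1151, 0.1085]
orientation: [180.0, -0.0, -123.9]
force: [-0.2, 3.3, 1.2]
opening: 0.0007
gripper_force: 1.6
```

apply_moves(
  targets=[
    {"travel": [1.4,0.35,0],"roll": -1,"jaw": 0},
    {"travel": [1.4,0.35,0],"roll": -1,"jaw": 0},
    {"travel": [0,0,0],"roll": 0,"jaw": 0},
  ],
)

```text
clock: 10.8
tool_pos: [0.5061, 0.1132, 0.1085]
orientation: [180.0, -0.0, -121.9]
force: [-0.9, 3.0, 0.1]
opening: 0.0003
gripper_force: 1.5
```

apply_moves(
  targets=[
    {"travel": [1.4,0.45,0],"roll": -1,"jaw": 0},
    {"travel": [1.4,0.45,0],"roll": -1,"jaw": 0},
    {"travel": [0,0,0],"roll": 0,"jaw": 0},
  ],
)

```text
clock: 11.1
tool_pos: [0.5041, 0.1112, 0.1086]
orientation: [-180.0, -0.0, -119.9]
force: [0.5, 2.4, -0.1]
opening: 0.0006
gripper_force: 1.3
```

apply_moves(
  targets=[
    {"travel": [1.4,0.4,0],"roll": -1,"jaw": 0},
    {"travel": [1.4,0.4,0],"roll": -1,"jaw": 0},
    {"travel": [0,0,0],"roll": 0,"jaw": 0},
  ],
)

```text
clock: 11.4
tool_pos: [0.502, 0.1092, 0.1086]
orientation: [-180.0, -0.0, -117.9]
force: [2.7, 1.9, -0.2]
opening: -0.0
gripper_force: 1.2
```

apply_moves(
  targets=[
    {"travel": [1.4,0.25,0],"roll": -1,"jaw": 0},
    {"travel": [1.4,0.25,0],"roll": -1,"jaw": 0},
    {"travel": [0,0,0],"roll": 0,"jaw": 0},
  ],
)

```text
clock: 11.7
tool_pos: [0.5002, 0.107, 0.1086]
orientation: [-180.0, -0.0, -115.9]
force: [2.4, 1.4, -0.8]
opening: 0.0004
gripper_force: 1.1
```

apply_moves(
  targets=[
    {"travel": [1.4,0.2,0],"roll": -1,"jaw": 0},
    {"travel": [1.4,0.2,0],"roll": -1,"jaw": 0},
    {"travel": [0,0,0],"roll": 0,"jaw": 0},
  ],
)

```text
clock: 12.0
tool_pos: [0.4985, 0.1046, 0.1086]
orientation: [180.0, -0.0, -113.9]
force: [1.6, 1.4, 0.2]
opening: 0.0004
gripper_force: 1.2
```

apply_moves(
  targets=[
    {"travel": [1.4,0.2,0],"roll": -1,"jaw": 0},
    {"travel": [1.4,0.2,0],"roll": -1,"jaw": 0},
    {"travel": [0,0,0],"roll": 0,"jaw": 0},
  ],
)

```text
clock: 12.3
tool_pos: [0.497, 0.1024, 0.1085]
orientation: [180.0, 0.0, -111.9]
force: [0.2, 3.0, 0.4]
opening: 0.0005
gripper_force: 1.7
```

apply_moves(
  targets=[
    {"travel": [1.4,0.3,0],"roll": -1,"jaw": 0},
    {"travel": [1.4,0.3,0],"roll": -1,"jaw": 0},
    {"travel": [0,0,0],"roll": 0,"jaw": 0},
  ],
)

```text
clock: 12.6
tool_pos: [0.4957, 0.1005, 0.1085]
orientation: [-180.0, 0.1, -109.9]
force: [1.6, 5.7, -0.5]
opening: 0.0003
gripper_force: 2.9
```

Force is rising (5.9 N tangential), so this looks like the stop. I'll go on in small steps.

apply_moves(
  targets=[
    {"travel": [0.7,0.1,0],"roll": -0.5,"jaw": 0},
    {"travel": [0.4,0.1,0],"roll": -0.3,"jaw": 0},
    {"travel": [0,0,0],"roll": 0,"jaw": 0},
    {"travel": [0,0,0],"roll": 0,"jaw": 0},
  ],
)

```text
clock: 13.0
tool_pos: [0.4953, 0.0999, 0.1085]
orientation: [-180.0, 0.1, -109.1]
force: [0.6, 7.5, -0.7]
opening: 0.0005
gripper_force: 3.6
```

apply_moves(
  targets=[
    {"travel": [0.8,0.2,0],"roll": -0.4,"jaw": 0},
    {"travel": [0.6,0.1,0],"roll": -0.3,"jaw": 0},
    {"travel": [0,0,0],"roll": 0,"jaw": 0},
    {"travel": [0,0,0],"roll": 0,"jaw": 0},
  ],
)

```text
clock: 13.4
tool_pos: [0.4947, 0.0989, 0.1086]
orientation: [-180.0, 0.1, -108.4]
force: [0.5, 9.0, -2.3]
opening: 0.0003
gripper_force: 4.2
```

apply_moves(
  targets=[
    {"travel": [0.5,0.0,0],"roll": -0.2,"jaw": 0},
    {"travel": [0.3,0.0,0],"roll": -0.2,"jaw": 0},
    {"travel": [0,0,0],"roll": 0,"jaw": 0},
    {"travel": [0,0,0],"roll": 0,"jaw": 0},
  ],
)

```text
clock: 13.8
tool_pos: [0.4945, 0.0983, 0.1085]
orientation: [-180.0, 0.1, -108.0]
force: [-0.6, 9.3, -3.0]
opening: 0.0002
gripper_force: 4.7
```

apply_moves(
  targets=[
    {"travel": [0.7,0.0,0],"roll": 0,"jaw": 0},
    {"travel": [0,0,0],"roll": 0,"jaw": 0},
    {"travel": [0,0,0],"roll": 0,"jaw": 0},
  ],
)

```text
clock: 14.1
tool_pos: [0.4942, 0.0978, 0.1085]
orientation: [-180.0, 0.1, -108.0]
force: [-0.3, 9.0, -1.3]
opening: 0.0
gripper_force: 4.9
```

Run:
```python
from h import *
F=[]
for i in range(6):
    im=ctrl.snapshot("top");o=ctrl.get_obs();F.append(o["force"])
print(np.round(F,1).tolist(),np.mean(F,0),o["moment"],o["tool_pos"],o["joint_pos"])
y=np.radians(o["orientation"][2]);print("tang",-np.mean(F,0)[:2]@[np.cos(y),np.sin(y)])
```

```text
[[0.6, 10.6, -1.9], [-0.7, 11.0, -1.7], [-0.6, 11.4, -1.7], [0.1, 9.8, -1.7], [-0.1, 9.6, -2.3], [0.2, 10.6, -1.7]] [-0.10137623 10.49760672 -1.82349081] [ 3.78834566  0.0965829  -0.07681119] [0.49424111 0.09776902 0.10852813] [ 33.51335493  12.59267457 -31.25030202  -0.0959908  -46.03575652
 -51.43478968]
tang 9.953191219673112
```

apply_moves(
  targets=[
    {"travel": [-4,0,0],"roll": 0,"jaw": 0},
    {"travel": [-10,0,0],"roll": 0,"jaw": 0},
    {"travel": [0,0,-30],"roll": 0,"jaw": 0},
    {"travel": [0,0,-30],"roll": 0,"jaw": 0},
    {"travel": [0,0,-30],"roll": 0,"jaw": 0},
    {"travel": [25,-3,0],"roll": 0,"jaw": 0},
    {"travel": [40,-5,0],"roll": 0,"jaw": 0},
    {"travel": [40,-5,0],"roll": 0,"jaw": 0},
    {"travel": [20,-2,0],"roll": -5,"jaw": 0},
    {"travel": [0,0,0],"roll": -6,"jaw": 0},
  ],
)

```text
clock: 15.4
tool_pos: [0.4723, -0.0162, 0.1983]
orientation: [179.9, -0.1, -97.0]
force: [-0.7, 1.2, -0.3]
opening: 0.0004
gripper_force: 0.0
```

apply_moves(
  targets=[
    {"travel": [0,0,0],"roll": 0,"jaw": 0},
    {"travel": [0,0,0],"roll": 0,"jaw": 0},
  ],
)

```text
clock: 15.6
tool_pos: [0.4736, -0.0139, 0.1984]
orientation: [180.0, -0.0, -97.2]
force: [-0.1, 0.2, -0.1]
opening: 0.0005
gripper_force: 0.0
```

Run:
```python
from h import *
o=ctrl.get_obs();print({k:np.round(o[k],4) for k in("clock","tool_pos","orientation","force","joint_pos")})
w=ctrl.snapshot("wrist")[:,:,::-1]
cv2.imwrite("pics/w2.png",w)
```

```text
{'clock': np.float64(15.6), 'tool_pos': array([ 0.4736, -0.0139,  0.1984]), 'orientation': array([ 1.799548e+02, -3.370000e-02, -9.718530e+01]), 'force': array([-0.13  ,  0.1787, -0.1057]), 'joint_pos': array([ 2.22058e+01,  3.79400e+00, -2.80591e+01,  8.40000e-03,
       -5.82027e+01, -2.93956e+01])}
```

View pics/w2.png

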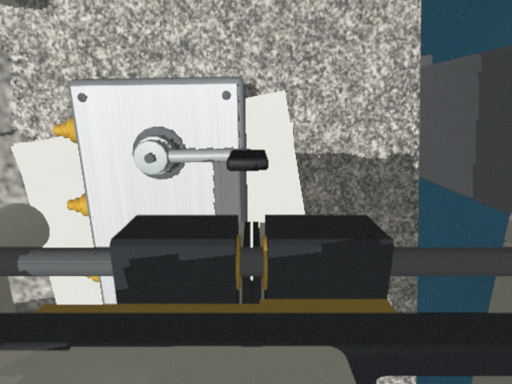

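Wrist view: paddle at (248,158), aligned with the fingers (column 251) and about 35 mm ahead of them. I'll lower and approach.

apply_moves(
  targets=[
    {"travel": [0,0,10],"roll": 0,"jaw": 0},
    {"travel": [0,0,25],"roll": 0,"jaw": 0},
    {"travel": [0,0,25],"roll": 0,"jaw": 0},
    {"travel": [0,0,20],"roll": 0,"jaw": 0},
    {"travel": [0,0,10],"roll": 0,"jaw": 0},
    {"travel": [4,0,0],"roll": 0,"jaw": 0},
    {"travel": [4,0,0],"roll": 0,"jaw": 0},
    {"travel": [3,0,0],"roll": 0,"jaw": 0},
    {"travel": [2,0,0],"roll": 0,"jaw": 0},
    {"travel": [0,0,0],"roll": 0,"jaw": 0},
  ],
)

```text
clock: 16.65
tool_pos: [0.4725, -0.0269, 0.1092]
orientation: [-179.9, 0.0, -97.0]
force: [0.7, -0.9, -0.6]
opening: 0.0007
gripper_force: 0.0
```

apply_moves(
  targets=[
    {"travel": [1,0,0],"roll": 0,"jaw": 0},
    {"travel": [1,0,0],"roll": 0,"jaw": 0},
    {"travel": [0,0,0],"roll": 0,"jaw": 0},
    {"travel": [0,0,0],"roll": 0,"jaw": 0},
  ],
)

```text
clock: 17.05
tool_pos: [0.4723, -0.0285, 0.1087]
orientation: [-180.0, 0.0, -97.0]
force: [0.2, 2.4, 1.5]
opening: 0.0003
gripper_force: 1.1
```

apply_moves(
  targets=[
    {"travel": [1.4,0.25,0],"roll": -1,"jaw": 0},
    {"travel": [1.4,0.25,0],"roll": -1,"jaw": 0},
    {"travel": [0,0,0],"roll": 0,"jaw": 0},
    {"travel": [0,0,0],"roll": 0,"jaw": 0},
  ],
)

```text
clock: 17.45
tool_pos: [0.4714, -0.0314, 0.1087]
orientation: [-180.0, 0.0, -95.0]
force: [0.3, 4.1, 2.9]
opening: 0.0005
gripper_force: 1.8
```

apply_moves(
  targets=[
    {"travel": [1.4,0.25,0],"roll": -1,"jaw": 0},
    {"travel": [0.7,0.12,0],"roll": -0.5,"jaw": 0},
    {"travel": [0,0,0],"roll": 0,"jaw": 0},
    {"travel": [0,0,0],"roll": 0,"jaw": 0},
  ],
)

```text
clock: 17.85
tool_pos: [0.4708, -0.0335, 0.1086]
orientation: [-180.0, -0.0, -93.5]
force: [0.6, 3.3, 2.5]
opening: 0.0004
gripper_force: 1.4
```

```bash
cat > f.py <<'E'
from h import *
F=[]
for i in range(5):
    im=ctrl.snapshot("top");o=ctrl.get_obs();F.append(o["force"])
y=np.radians(o["orientation"][2]);m=np.mean(F,0);print(m,o["tool_pos"],np.degrees(y),"tang",-m[:2]@[np.cos(y),np.sin(y)],"rad",m[:2]@[np.sin(y),-np.cos(y)],o["clock"])
E
python3 f.py
```

```text
[1.64167703 2.39152006 1.55877569] [ 0.47077803 -0.03351287  0.10854652] -93.5148448128074 tang 2.487668015046816 rad -1.4919716796058473 18.1
```

Only about 2.5 N of friction, so the selector is free. I'll sweep it.

apply_moves(
  targets=[
    {"travel": [1.4,0.2,0],"roll": -1,"jaw": 0},
    {"travel": [2.8,0.4,0],"roll": -2,"jaw": 0},
    {"travel": [2.8,0.4,0],"roll": -2,"jaw": 0},
    {"travel": [2.8,0.4,0],"roll": -2,"jaw": 0},
    {"travel": [2.8,0.4,0],"roll": -2,"jaw": 0},
    {"travel": [2.8,0.4,0],"roll": -2,"jaw": 0},
    {"travel": [2.8,0.4,0],"roll": -2,"jaw": 0},
    {"travel": [1.4,0.2,0],"roll": -1,"jaw": 0},
    {"travel": [0,0,0],"roll": 0,"jaw": 0},
  ],
)

```text
clock: 19.0
tool_pos: [0.4683, -0.0534, 0.1084]
orientation: [180.0, -0.0, -79.5]
force: [0.4, 2.1, 2.9]
opening: 0.0004
gripper_force: 0.9
```

```bash
python3 f.py
```

```text
[-0.19956003  0.61180109  0.75249838] [ 0.46824223 -0.05336107  0.1082925 ] -79.54404528074429 tang 0.6378580283367825 rad 0.08521685080117396 19.25
```

apply_moves(
  targets=[
    {"travel": [2.8,0.45,0],"roll": -2,"jaw": 0},
    {"travel": [4.2,0.7,0],"roll": -3,"jaw": 0},
    {"travel": [4.2,0.7,0],"roll": -3,"jaw": 0},
    {"travel": [4.2,0.7,0],"roll": -3,"jaw": 0},
    {"travel": [4.2,0.7,0],"roll": -3,"jaw": 0},
    {"travel": [4.2,0.7,0],"roll": -3,"jaw": 0},
    {"travel": [4.2,0.7,0],"roll": -3,"jaw": 0},
    {"travel": [4.2,0.7,0],"roll": -3,"jaw": 0},
    {"travel": [4.2,0.7,0],"roll": -3,"jaw": 0},
    {"travel": [2.8,0.45,0],"roll": -2,"jaw": 0},
  ],
)

```text
clock: 20.25
tool_pos: [0.4772, -0.0916, 0.1083]
orientation: [179.9, 0.1, -51.4]
force: [-1.9, 1.5, 2.4]
opening: 0.0006
gripper_force: 1.4
```

```bash
python3 f.py
```

```text
[-0.32046026  0.01785615  0.11564032] [ 0.47777657 -0.09144592  0.10841016] -51.58503973193924 tang 0.21310960202930118 rad 0.23999566843009393 20.5
```

apply_moves(
  targets=[
    {"travel": [2.8,0.45,0],"roll": -2,"jaw": 0},
    {"travel": [2.8,0.45,0],"roll": -2,"jaw": 0},
    {"travel": [2.8,0.45,0],"roll": -2,"jaw": 0},
    {"travel": [2.8,0.45,0],"roll": -2,"jaw": 0},
    {"travel": [2.8,0.45,0],"roll": -2,"jaw": 0},
    {"travel": [1.4,0.25,0],"roll": -1,"jaw": 0},
    {"travel": [0,0,0],"roll": 0,"jaw": 0},
  ],
)

```text
clock: 21.2
tool_pos: [0.4861, -0.1044, 0.1083]
orientation: [180.0, 0.0, -40.6]
force: [-1.4, -0.3, -0.2]
opening: 0.0007
gripper_force: 0.9
```

apply_moves(
  targets=[
    {"travel": [1.4,0.25,0],"roll": -1,"jaw": 0},
    {"travel": [1.4,0.25,0],"roll": -1,"jaw": 0},
    {"travel": [0,0,0],"roll": 0,"jaw": 0},
  ],
)

```text
clock: 21.5
tool_pos: [0.4881, -0.1067, 0.1083]
orientation: [180.0, 0.0, -38.5]
force: [-3.5, 0.1, 0.4]
opening: 0.0004
gripper_force: 1.2
```

apply_moves(
  targets=[
    {"travel": [1.4,0.25,0],"roll": -1,"jaw": 0},
    {"travel": [1.4,0.25,0],"roll": -1,"jaw": 0},
    {"travel": [0,0,0],"roll": 0,"jaw": 0},
  ],
)

```text
clock: 21.8
tool_pos: [0.4904, -0.1087, 0.1084]
orientation: [180.0, 0.0, -36.5]
force: [-2.9, 0.4, -1.5]
opening: 0.0002
gripper_force: 1.2
```

apply_moves(
  targets=[
    {"travel": [1.4,0.25,0],"roll": -1,"jaw": 0},
    {"travel": [1.4,0.25,0],"roll": -1,"jaw": 0},
    {"travel": [0,0,0],"roll": 0,"jaw": 0},
  ],
)

```text
clock: 22.1
tool_pos: [0.4925, -0.1108, 0.1085]
orientation: [-180.0, -0.0, -34.5]
force: [-3.0, 0.5, -1.7]
opening: 0.0002
gripper_force: 1.2
```

apply_moves(
  targets=[
    {"travel": [1.4,0.25,0],"roll": -1,"jaw": 0},
    {"travel": [1.4,0.25,0],"roll": -1,"jaw": 0},
    {"travel": [0,0,0],"roll": 0,"jaw": 0},
  ],
)

```text
clock: 22.4
tool_pos: [0.4946, -0.1128, 0.1086]
orientation: [-180.0, -0.0, -32.5]
force: [-2.5, -0.3, -0.0]
opening: 0.0005
gripper_force: 1.2
```

apply_moves(
  targets=[
    {"travel": [1.4,0.25,0],"roll": -1,"jaw": 0},
    {"travel": [1.4,0.25,0],"roll": -1,"jaw": 0},
    {"travel": [0,0,0],"roll": 0,"jaw": 0},
  ],
)

```text
clock: 22.7
tool_pos: [0.4964, -0.1145, 0.1085]
orientation: [180.0, 0.0, -30.4]
force: [-4.0, 0.7, 1.5]
opening: 0.0004
gripper_force: 2.3
```

apply_moves(
  targets=[
    {"travel": [1.0,0.15,0],"roll": -0.6,"jaw": 0},
    {"travel": [0.6,0.1,0],"roll": -0.4,"jaw": 0},
    {"travel": [0,0,0],"roll": 0,"jaw": 0},
    {"travel": [0,0,0],"roll": 0,"jaw": 0},
  ],
)

```text
clock: 23.1
tool_pos: [0.4973, -0.1154, 0.1085]
orientation: [180.0, 0.0, -29.5]
force: [-5.8, 2.5, 1.6]
opening: 0.0003
gripper_force: 3.1
```

apply_moves(
  targets=[
    {"travel": [0.8,0.1,0],"roll": -0.4,"jaw": 0},
    {"travel": [0.6,0.1,0],"roll": -0.3,"jaw": 0},
    {"travel": [0,0,0],"roll": 0,"jaw": 0},
    {"travel": [0,0,0],"roll": 0,"jaw": 0},
  ],
)

```text
clock: 23.5
tool_pos: [0.4982, -0.1162, 0.1085]
orientation: [180.0, 0.1, -28.8]
force: [-6.6, 2.8, 1.9]
opening: 0.0007
gripper_force: 3.8
```

```bash
python3 f.py
```

```text
[-6.31831891  3.56994512  1.95516587] [ 0.4981786  -0.11619554  0.10847099] -28.806300682572697 tang 7.2566284891301915 rad -0.08369541126612257 23.75
```

apply_moves(
  targets=[
    {"travel": [0.9,0.1,0],"roll": -0.4,"jaw": 0},
    {"travel": [0.7,0.1,0],"roll": -0.3,"jaw": 0},
    {"travel": [0,0,0],"roll": 0,"jaw": 0},
    {"travel": [0,0,0],"roll": 0,"jaw": 0},
  ],
)

```text
clock: 24.15
tool_pos: [0.4992, -0.1171, 0.1084]
orientation: [180.0, 0.1, -28.1]
force: [-7.6, 4.1, 3.2]
opening: 0.0001
gripper_force: 4.4
```

```bash
python3 f.py
```

```text
[-6.99338474  4.48087064  2.85022293] [ 0.49924345 -0.11704256  0.10843048] -28.108878848447194 tang 8.279697854461523 rad -0.6574460148198966 24.4
```

apply_moves(
  targets=[
    {"travel": [0.9,0.1,0],"roll": -0.3,"jaw": 0},
    {"travel": [0.8,0.1,0],"roll": -0.3,"jaw": 0},
    {"travel": [0,0,0],"roll": 0,"jaw": 0},
    {"travel": [0,0,0],"roll": 0,"jaw": 0},
  ],
)

```text
clock: 24.8
tool_pos: [0.5004, -0.1179, 0.1084]
orientation: [180.0, 0.1, -27.5]
force: [-9.3, 4.7, 4.7]
opening: 0.0005
gripper_force: 5.3
```

```bash
python3 f.py
```

```text
[-9.04374121  6.68559736  4.19175437] [ 0.50037949 -0.11788223  0.10841061] -27.506512900118405 tang 11.109161076636687 rad -1.7529995401901202 25.05
```

apply_moves(
  targets=[
    {"travel": [-3,0,0],"roll": 0,"jaw": 0},
    {"travel": [-8,0,0],"roll": 0,"jaw": 0},
    {"travel": [-8,0,0],"roll": 0,"jaw": 0},
    {"travel": [0,0,-15],"roll": 0,"jaw": 0},
    {"travel": [0,0,-30],"roll": 0,"jaw": 0},
    {"travel": [0,0,-40],"roll": 0,"jaw": 0},
    {"travel": [0,0,-30],"roll": 0,"jaw": 0},
    {"travel": [0,0,-15],"roll": 0,"jaw": 0},
    {"travel": [0,0,0],"roll": 0,"jaw": 0},
  ],
)

```text
clock: 25.95
tool_pos: [0.4865, -0.1094, 0.2418]
orientation: [-179.8, -0.4, -27.5]
force: [-0.6, 0.3, -0.2]
opening: 0.0005
gripper_force: 0.0
```

apply_moves(
  targets=[
    {"travel": [-30,-30,0],"roll": 0,"jaw": 0},
    {"travel": [-30,-30,0],"roll": 0,"jaw": 0},
    {"travel": [0,0,0],"roll": 0,"jaw": 0},
    {"travel": [0,0,0],"roll": 0,"jaw": 0},
    {"travel": [0,0,0],"roll": 0,"jaw": 0},
  ],
)

```text
clock: 26.45
tool_pos: [0.4594, -0.0289, 0.2383]
orientation: [180.0, -0.0, -27.5]
force: [-0.4, 0.1, 0.6]
opening: 0.0007
gripper_force: 0.0
```

Run:
```python
from h import *
o=ctrl.get_obs();print(o["tool_pos"],o["force"])
cv2.imwrite("pics/end.png",np.hstack([cv2.resize(ctrl.snapshot(n)[r:r+150,c:c+190,::-1],None,fx=2,fy=2,interpolation=2) for n,r,c in(("top",130,120),("side",150,180))]))
```

```text
[ 0.45936792 -0.02888842  0.23828535] [-0.35997546  0.06902567  0.57476519]
```

View pics/end.png

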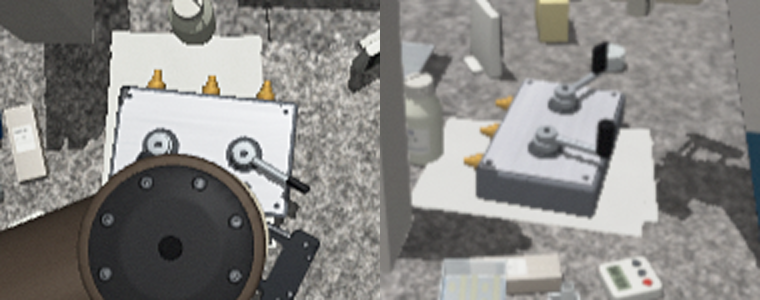

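The end picture shows the selector swung to the right, with its paddle at top-crop (300,186). The isolator knob is at the front, side-crop (606,125), and the bystanders are undisturbed. I'll check the angles and hand in if they agree.

Run:
```python
from h import *
k=ray("side",(293,212.5),.12)[:2];p=ray("top",(120+300/2,130+186/2),.12)[:2]
a=np.degrees(np.arctan2(*(k-[.564,.057])[::-1]));b=np.degrees(np.arctan2(*(p-[.55,-.053])[::-1]))%360
print(k,p,a,b)
if abs(a-162)<8 and abs(b-237)<8: print(ctrl.close_job())
```

```text
[0.48888756 0.08840474] [ 0.50762499 -0.12263149] 157.3100440205601 238.67693839788143
the job is handed in; nothing more can be done
None
```

I turned the isolator anticlockwise to its stop with about 10 N, then the selector, which moved freely, anticlockwise to its own stop with about 11 N. The last pictures show both levers left there and the things around undisturbed, and the job is handed in after about 26.5 s.

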